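# Clip a driver module onto the microscope station's rail

### The job

Take the yellow blanking cover off the vacant place on the rail and leave it in the grey tote. Then put the blue module there: hook the lip under its hook end beneath the rail's edge that faces the robot, with its orange clip end still raised and resting on the rail's other edge, let go of it, and press it down until the foot clip snaps under that edge and the module sits flat on the rail. Leave the oil bottle, slide box and objective can where they are.

Things in the scene. Friction and masses are not known exactly. Their poses are not given: they have to be found in the camera images.
- rail: White plate 120 x 300 x 6 mm fixed on the bench, carrying an aluminium rail along its y axis: flange 50 mm wide (x -25 to 25), 4 mm thick, top 36 mm and underside 32 mm above the bench; web 16 mm wide, so 26 mm of free height above the plate beneath the flange's overhangs. Origin: centre of the plate's underside; +x points to the rail edge away from the robot.
- bay: Vacant place. Origin: rail's centre line, on the flange's top (36 mm above the bench), mid-gap; x across the rail, away from the robot, y along it, z up. Fixed grey neighbours, shaped like the blue module, have facing sides at y = -22 and 22 mm (gap 44); a black one follows on the -y side; they span y -96 to 58 mm, tops at z = 60 mm.
- module: Blue module, white head, 0.10 to 0.22 kg, loose, standing on the bench on hook and clip. Origin: centre of its seat face, 20 mm above the bench at the start, on the flange's top when seated; its axes then agree with bay. Blue block x -38 to 38, y -18 to 18, z 0 to 25 mm; head x -24 to 6, y -18 to 18, z 25 to 60: grasp it across these 30 mm (closing along x). Hook at -x, clip at +x.
- lip_tip (a point): Upper inner edge of the hook's lip: x = -20, z = -9 mm in the module's frame. The hook: a leg x -33 to -26.5, down to z = -20, with a lip z -13 to -9 reaching in to x = -20; the flange edge enters this mouth, 6.5 deep and 9 high. It goes in tilted about 0.35 rad (clip end up), from 15 mm further to the robot's side at the same height, moving to +x until the leg meets the flange.
- clip (a joint): Travel (m) of the orange foot clip along the module's +x: 0 at rest and when snapped in, at most 0.008; sprung towards 0 with 2.5 N plus 250 N/m. Leg x 27 to 33 mm, down to z = -20; a ramp leads from x = 25.5, z = -20 up to the nose; an orange tab sticks out to x = 48. Hooked and let go, with the ramp on the flange edge, the module stays tilted about 0.29 rad.
- clip_nose (a point): Upper inner edge of the clip's nose (z -9.5 to -7 mm): x = 20.5, y = 0, z = -7 mm in the module's frame while the clip is at rest; snapped, it lies beneath the far flange edge.
- press_point (a point): On the flat top of the module's blue block, between head and clip end, at x = 24, y = 0, z = 25 mm in its frame: pressing straight down here with roughly 5 to 10 N snaps the clip on; on the head's top it takes about 30 N. When seated it is 61 mm above the bench.
- cover: Yellow blanking cover, 45 g, lying loose over the vacant place: plate 62 x 38 x 5 mm, two skirts at its x ends reaching 9 mm down outside the flange, and an upright grip fin 12 mm thick in x, 28 mm in y, z 5 to 38 mm. Origin: centre of the plate's underside, on the flange's top at the start; axes like bay. It lifts straight off.
- tote: Grey open tote 170 (x) x 120 (y) x 60 mm high, walls and floor 4 mm, fixed on the bench. Origin: centre of its underside.
- tote_in (a point): Centre of the tote's inner floor, 4 mm above the bench; axes of the tote.
- oil_bottle: Bystander: amber bottle with a black cap, 34 mm across, 85 mm tall, near the module's hook end. Origin: centre of its underside.
- slide_box: Bystander: green box with a white lid, 82 x 36 x 32 mm, between the robot and the rail. Origin: centre of its underside, x along its length.
- objective_can: Bystander: black cylinder, 38 mm across, 55 mm tall, beyond the rail. Origin: centre of its underside.
There are look-alikes about, which are no part of the job. What is shaped like the tote but red is not meant.

How it is judged:
By the outcome, as a careful person would: the job done as asked, in the order asked, and still so for the second after the job is handed in, with the robot touching nothing.
It also fails if it takes over 66 s, if anything falls off the work surface, if the arm or the gripper's body presses on something with over 40 N, if the wrist force passes 120 N, or if a joint passes its speed limit or range.

### The arm

A 6-joint arm with a two-finger parallel gripper is mounted at the origin on the work surface. World frame = base frame: x ahead of the robot, y to its left, z up, the work surface at z = 0. Lengths are in m, angles in rad, forces in N, time in s.
With the tool pointing down it reaches from about 0.225 to 0.875 m from the base axis. Payload 3.4 kg.
Tool frame: the origin (TCP) lies midway between the tips of the shut fingers; the grasp point (between the pads) lies 19 mm behind it (pinch_z is the distance from the TCP to the grasp point, in m); z points along the fingers, y is the line along which they close (so a half turn about z gives the same grasp; the last joint's range is limited). The gripper opens to 85 mm and grips with 20 to 120 N. Pads are 22 mm wide; open, the fingers measure 114 mm over their backs; the gripper's body (76 mm by 85 mm) begins 54 mm behind the grasp point. The pads swing forward as they close: fully open they stand 13 mm farther back than shut.
Start: joints at [0.983, 0.276, 1.505, -0, 1.361, -0.121], TCP at [0.259, 0.514, 0.231] pointing down, gripper open.
Joint ranges: [-2.89, 2.89], [-0.75, 2.08], [0.22, 2.7], [-1.18, 4.32], [0.11, 2.71], [-2.7, 2.7]. Speed limits (rad/s): [2.57, 2.57, 3.14, 3.14, 3.14, 3.14].

### API

Orientations are given as a unit quaternion [w, x, y, z].
In Python, from rig import get_state, get_image, sign_off, pinch_z gives the robot as it stands.
- The arm moves only by the tool send_rows, never from a script. Its argument "steps" is one flat list of numbers, 5 for each row, row after row: the gripper's target within -1 to 1 (fully open at 1, half-way at 0, shut at -1), then the shift along the tool's x, y, z in cm, then the turn about the tool's z in degrees. In form: [gripper, x, y, z, roll, gripper, x, y, z, roll, ...]. A call has 1 to 12 rows; each row shifts and turns the commanded pose from where the row before left it, along the tool's axes as they then stand; what a row does not reach is not made up. A row lasts 1/10 s, in which the tool goes at most 50 mm and 8.59 degrees, less where a joint would pass 70% of its speed; a pose out of reach is approached as far as the arm can. A call is refused whole if a number of a shift passes 5 or a number of a turn 8.59, either way. A call with a gripper value outside its range is refused whole. The fingers move at their own pace and stop on an object; "newtons" is the grip in N (left out, the last holds). Time passes only in rows, so rows that do not move let the fingers close. It gives the time, the measured TCP pose, the force, the opening and the grip force at its end, in the units of the state.
- get_state(): the state, without advancing time (a new reading comes with each control period).
- get_image(name): name is "scene" or "top" or "wrist"; returns a dict with "color" (400x640x3 uint8, red, green, blue), "mtx" (3x3 intrinsics, pixels), "T" (4x4, takes a point from camera to world coordinates); the wrist camera has in their place "mount" (4x4, takes a point from camera to tool coordinates, whose origin is the TCP and whose axes are the flange's). Camera axes: x right, y down, z forward; pixel columns grow to the right and rows downward; lengths in m; the calibration is good to about 2 mm. A picture is of the moment at which its call begins: read the wrist's pose just before it. There is no depth.
- sign_off(): hands the job in; it is judged then, once.
The state is a dict: "clock": time; "qpos": joint angles; "qd": joint speeds; "effort": joint torques, N m; "position": TCP position; "ee_rot": TCP orientation; "contact_force": force on the tool from outside, world axes, zero at the start; "moment": the same for the moment, N m; "width": finger opening in m; "gripper_force": force on a finger pad.
Only numpy, scipy, OpenCV 4.12 (cv2) and the standard library are available. Lean on these libraries where they do the work, as an engineer would, in place of code of your own. Each camera call takes 0.05 s, during which the arm holds its last target. There are 200 camera calls.

## Working session

There is one attempt and no reset: what is moved stays moved. The work goes in short steps, Python scripts to look and compute and a tool call to move; the robot and the scene stay as the last step left them, time stands still between calls to the robot, and variables do not carry over. Pictures are saved under pics/ and viewed, at most 10 in all, crops included, and the job is handed in when it is done.

Besides the shell and the picture viewer there is one more tool, called after "Call:" as a command line: name --argument value ..., lists and objects as JSON in quotes. send_rows: Moves the arm, as the interface text tells. Its arguments: {"type":"object","properties":{"steps":{"type":"array"},"newtons":{"type":"number"}},"required":["steps"]}

```bash
mkdir -p pics; ls; python3 - <<'E'
from rig import get_state,get_image,pinch_z
import cv2,numpy as np
print(get_state(),pinch_z)
for n in("scene","top","wrist"):
    g=get_image(n); np.savez(f"pics/{n}0.npz",**g)
    cv2.imwrite(f"pics/{n}0.png",g["color"][:,:,::-1])
    print(n,{k:np.round(v,4).tolist() for k,v in g.items() if k!="color"})
E
```

```text
pics
{'clock': 0.0, 'qpos': array([ 9.83001374e-01,  2.76606961e-01,  1.50616136e+00, -3.46987464e-06,
        1.36069636e+00, -1.21029684e-01]), 'qd': array([ 0.00074503, -0.00043173, -0.00289749, -0.00088172, -0.00172729,
        0.00030984]), 'effort': array([ 5.62875684e-04, -4.16767108e+01, -2.45811385e+01, -6.50674019e-05,
        1.13140160e-02,  7.33609568e-06]), 'position': array([0.25846904, 0.51302744, 0.23042165]), 'ee_rot': array([-3.23241615e-04,  2.31269315e-01,  9.72889319e-01, -8.78427363e-04]), 'contact_force': array([0.6451743 , 0.27713717, 0.10994699]), 'moment': array([-0.0039318 , -0.01379043, -0.00147135]), 'gripper_force': 0.0, 'width': 0.08563363043630383} 0.0187
scene {'mtx': [[514.2767, 0.0, 320.7347], [0.0, 514.2767, 195.1703], [0.0, 0.0, 1.0]], 'T': [[-0.5923, 0.6051, -0.5321, 1.281], [0.8056, 0.4336, -0.4037, 0.4955], [-0.0136, -0.6677, -0.7443, 1.1221], [0.0, 0.0, 0.0, 1.0]]}
top {'mtx': [[391.9185, 0.0, 318.5564], [0.0, 391.9185, 205.31], [0.0, 0.0, 1.0]], 'T': [[-0.0199, -0.9903, 0.1374, 0.3848], [-0.9995, 0.0233, 0.0229, -0.1117], [-0.0259, -0.1368, -0.9903, 1.023], [0.0, 0.0, 0.0, 1.0]]}
wrist {'mtx': [[287.5257, 0.0, 321.5055], [0.0, 287.5257, 198.2773], [0.0, 0.0, 1.0]], 'mount': [[0.0001, -0.9634, -0.2679, 0.068], [1.0, 0.0004, -0.001, 0.0016], [0.0011, -0.2679, 0.9634, -0.1419], [0.0, 0.0, 0.0, 1.0]]}
```

View pics/top0.png

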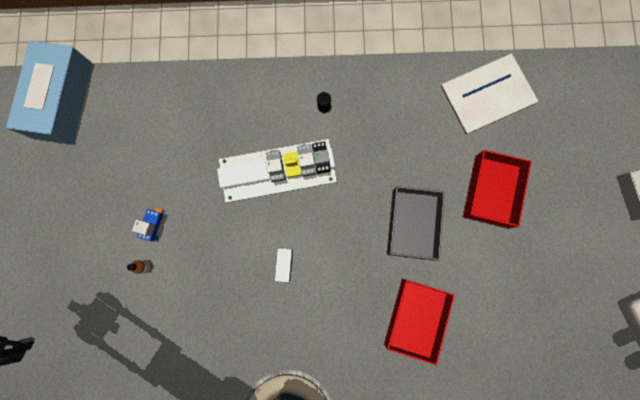

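View pics/scene0.png

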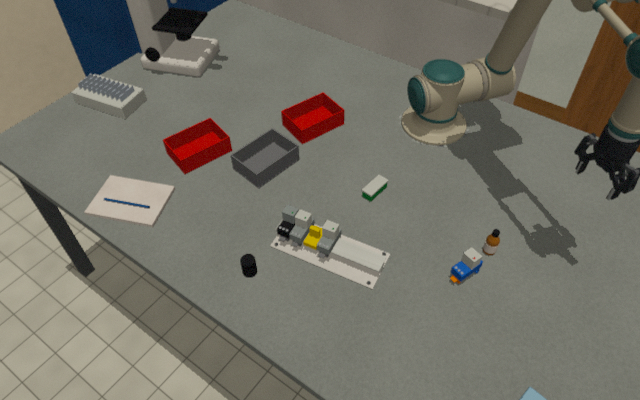

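Top view: cover at (291,164), between grey neighbours. Module at (149,224) with its white head at about (142,226) and orange clip at (159,210). Bottle at (139,267), slide box at (284,265), can at (324,102), grey tote at (415,224). Look-alikes: red totes at (497,189) and (419,321), and a light-blue box at (45,88). By description I choose the grey tote, the blue and white module and the yellow cover.

```bash
python3 - <<'E'
import cv2,numpy as np
t=cv2.imread("pics/top0.png"); s=cv2.imread("pics/scene0.png")
a=cv2.resize(t[130:210,210:345],None,fx=5.9,fy=5.9/1.6*1.0,interpolation=cv2.INTER_CUBIC) if 0 else cv2.resize(t[135:205,212:342],None,fx=4,fy=4,interpolation=cv2.INTER_CUBIC)
b=cv2.resize(t[195:265,125:175],None,fx=4,fy=4,interpolation=cv2.INTER_CUBIC)
c=cv2.resize(s[200:290,265:395],None,fx=3.2,fy=3.2,interpolation=cv2.INTER_CUBIC)
d=cv2.resize(s[225:290,440:510],None,fx=4.4,fy=4.4,interpolation=cv2.INTER_CUBIC)
im=np.zeros((580,790,3),np.uint8)
for x,(p) in ((0,a),(530,b)): im[:p.shape[0],x:x+p.shape[1]]=p
for x,(p) in ((0,c),(430,d)): im[288:288+p.shape[0],x:x+p.shape[1]]=p[:292]
cv2.imwrite("pics/crop1.png",im)
E
```

```text
(no output)
```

View pics/crop1.png

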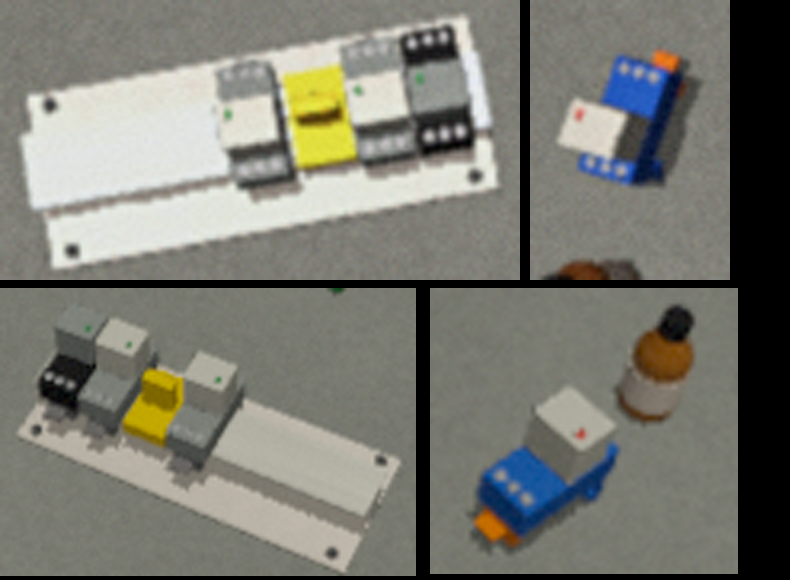

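The crop confirms the cover: a yellow plate with a fin between two grey neighbours, plate corners in the crop about (284,75), (343,65), (357,160), (297,168). The blue module has its head top at about (575,97) to (616,160) and its orange tab at (666,60), with the hook end towards the bottle. Next I fit the poses from these corners.

```bash
cat > h.py <<'E'
import numpy as np, cv2
from scipy.optimize import least_squares
from scipy.spatial.transform import Rotation as Ro
from rig import get_state,get_image
def R(q): return Ro.from_quat([q[1],q[2],q[3],q[0]]).as_matrix()
def proj(P,K,T):
    c=(np.atleast_2d(P)-T[:3,3])@T[:3,:3]
    return c[:,:2]/c[:,2:]*[K[0,0],K[1,1]]+[K[0,2],K[1,2]]
def fit(obs,p0):
    "obs: list of (K,T,local pts Nx3 with world z,px Nx2); returns x,y,yaw,rms px"
    def W(p,L):
        c,s=np.cos(p[2]),np.sin(p[2]); L=np.array(L,float)
        return np.c_[p[0]+c*L[:,0]-s*L[:,1],p[1]+s*L[:,0]+c*L[:,1],L[:,2]]
    f=lambda p:np.concatenate([(proj(W(p,L),K,T)-px).ravel() for K,T,L,px in obs])
    r=least_squares(f,p0,x_scale=[.01,.01,.1]); return r.x,np.sqrt(np.mean(r.fun**2))
def cam(n):
    s=get_state(); g=get_image(n)
    if n=="wrist":
        A=np.eye(4);A[:3,:3]=R(s["ee_rot"]);A[:3,3]=s["position"];T=A@g["mount"]
    else: T=g["T"]
    return g["color"],g["mtx"],T
def ray(px,K,T,z):
    d=T[:3,:3]@[(px[0]-K[0,2])/K[0,0],(px[1]-K[1,2])/K[1,1],1]; o=T[:3,3]
    return o+d*(z-o[2])/d[2]
def go(target,yaw):
    "shift in tool axes (cm) to target and roll (deg) so that tool y lies along world yaw"
    s=get_state(); M=R(s["ee_rot"]); ty=np.arctan2(M[1,1],M[0,1])
    d=(yaw-ty+np.pi/2)%np.pi-np.pi/2   # world-z turn
    print("pos",s["position"].round(4),"tooly",round(ty,3),"shift cm",(M.T@(np.array(target)-s["position"])*100).round(2),"roll deg",round(float(np.degrees(-d)),2),"(or ±180) q6",s["qpos"][5].round(2))
E
python3 - <<'E'
from h import *
t=np.load("pics/top0.npz");s=np.load("pics/scene0.npz")
A=lambda l:(np.array(l,float)+.5)/4-.5+[212,135]
B=lambda l:(np.array(l,float)-[530,0]+.5)/4-.5+[125,195]
C=lambda l:(np.array(l,float)-[0,288]+.5)/3.2-.5+[265,200]
D=lambda l:(np.array(l,float)-[430,288]+.5)/4.4-.5+[440,225]
m=1e-3
T=(t["mtx"],t["T"]);S=(s["mtx"],s["T"])
rail=fit([(*T,np.array([[60,150,6],[60,-150,6],[-60,-150,6],[-60,150,6]])*m,A([[30,95],[466,17],[497,187],[55,266]])),
 (*S,np.array([[60,-150,6],[60,150,6],[-60,150,6]])*m,C([[19,437],[346,570],[400,460]]))],[.5,-.05,0]);print("rail",rail)
cov=fit([(*T,np.array([[31,19,41],[31,-19,41],[-31,-19,41],[-31,19,41]])*m,A([[284,75],[343,65],[357,160],[297,168]]))],[.5,-.05,0]);print("cover",cov)
mod=fit([(*T,np.array([[6,18,80],[6,-18,80],[-24,-18,80],[-24,18,80]])*m,B([[575,97],[632,112],[616,160],[558,143]])),
 (*S,np.array([[6,18,80],[6,-18,80],[-24,-18,80],[-24,18,80]])*m,D([[582,454],[534,408],[569,385],[616,427]]))],[.4,.3,0]);print("mod",mod)
tote=fit([(*T,np.array([[85,60,60],[85,-60,60],[-85,-60,60],[-85,60,60]])*m,np.array([[396,188],[443,191],[440,260],[388,257]]))],[.4,-.3,0]);print("tote",tote)
for n,p,z in(("bottle",(131,267),.085),("box",(284,265),.032),("can",(324,97),.055)):print(n,ray(p,*T,z).round(3))
p=cov[0];go([p[0],p[1],.15],p[2])
E
```

```text
rail (array([0.62431928, 0.02184855, 0.15994231]), np.float64(0.8257214534749701))
cover (array([ 0.63035839, -0.02198064,  0.12833087]), np.float64(0.16321381106264074))
mod (array([ 0.48283012,  0.34419474, -0.29994202]), np.float64(0.731377315950601))
tote (array([ 0.46756113, -0.32894969, -0.11634178]), np.float64(0.9810737613117342))
bottle [0.376 0.362 0.085]
box [0.373 0.001 0.032]
can [ 0.802 -0.109  0.055]
pos [0.2585 0.5132 0.2306] tooly 1.104 shift cm [-57.29 -31.05   8.1 ] roll deg 55.91 (or ±180) q6 -0.12
```

Call:
send_rows --steps '[1,-4.1,-2.22,0.58,0,1,-4.1,-2.22,0.58,0,1,-4.1,-2.22,0.58,0,1,-4.1,-2.22,0.58,0,1,-4.1,-2.22,0.58,0,1,-4.1,-2.22,0.58,0,1,-4.1,-2.22,0.58,0,1,-4.1,-2.22,0.58,0,1,-4.1,-2.22,0.58,0,1,-4.1,-2.22,0.58,0,1,-4.1,-2.22,0.58,0,1,-4.1,-2.22,0.58,0]'

```text
clock: 1.35
position: [0.5789, 0.0524, 0.1612]
ee_rot: [-0.0, 0.231, 0.973, 0.0]
contact_force: [0.6, 0.6, 0.0]
width: 0.0854
gripper_force: 0.0
```

Call:
send_rows --steps '[0,-4.1,-2.22,0.58,0,0,-4.1,-2.22,0.58,0,0,0,0,0,7.73,0,0,0,0,7.73,0,0,0,0,7.73,0,0,0,0,7.73,0,0,0,0,7.73,0,0,0,0,7.73,0,0,0,0,7.73,0,0,0,0,0,0,0,0,0,0]'

```text
clock: 2.45
position: [0.6314, -0.0223, 0.1498]
ee_rot: [-0.0, 0.647, 0.762, -0.0]
contact_force: [-0.5, -0.4, -0.0]
width: 0.043
gripper_force: 0.0
```

```bash
python3 - <<'E'
from h import *
c,K,T=cam("wrist"); np.savez("pics/w1.npz",K=K,T=T)
cv2.imwrite("pics/w1.png",cv2.resize(c[:,:,::-1],None,fx=1.25,fy=1.25,interpolation=cv2.INTER_CUBIC))
go([.6304,-.022,.15],.16)
E
```

```text
pos [ 0.6314 -0.0223  0.1499] tooly 0.162 shift cm [ 0.05 -0.09 -0.01] roll deg 0.11 (or ±180) q6 -0.31
```

View pics/w1.png

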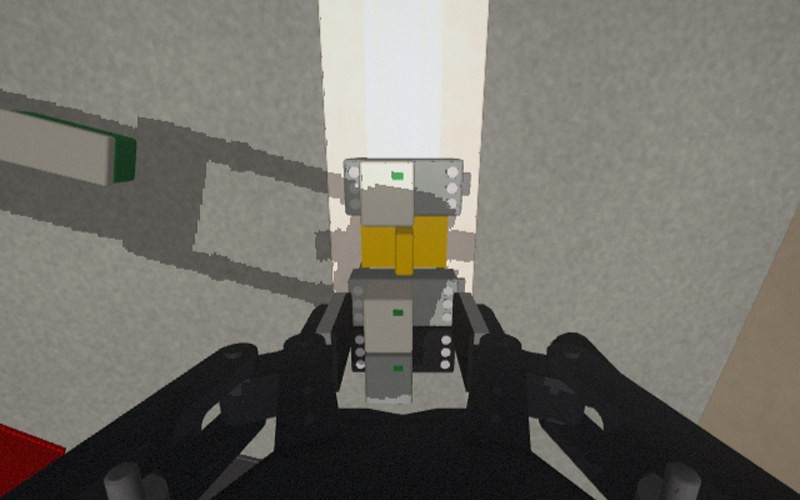

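Wrist view: the fin top is at about (404,255) and the cover plate spans (362 to 447, 216 to 268), between the grey neighbours. Fingers straddle it properly.

```bash
python3 - <<'E'
from h import *
d=np.load("pics/w1.npz");K,T=d["K"],d["T"]
q=lambda u,v,z:ray((u/1.25-.1,v/1.25-.1),K,T,z).round(4)
print("fin L/R",q(396,255,.074),q(412,255,.074),"top/bot",q(404,235,.074),q(404,275,.074))
print("plate",q(362,216,.041),q(447,216,.041),"rail edge row100",q(366,20,.036),q(439,20,.036),q(367,100,.036),q(440,100,.036))
E
```

```text
fin L/R [ 0.6276 -0.0191  0.074 ] [ 0.6376 -0.0174  0.074 ] top/bot [ 0.6305 -0.0054  0.074 ] [ 0.6348 -0.0315  0.074 ]
plate [ 0.6004 -0.0044  0.041 ] [0.6596 0.0053 0.041 ] rail edge row100 [0.5859 0.1186 0.036 ] [0.6312 0.126  0.036 ] [0.5929 0.0723 0.036 ] [0.6407 0.0802 0.036 ]
```

Call:
send_rows --steps '[0,0.4,0.05,2.4,0,0,0,0,2.6,0,0,0,0,2.6,0,0,0,0,2.6,0,-1,0,0,0,0,-1,0,0,0,0,-1,0,0,0,0,-1,0,0,0,0,-1,0,0,0,0]' --newtons 40

```text
clock: 3.4
position: [0.6321, -0.0184, 0.0494]
ee_rot: [0.001, 0.648, 0.761, 0.001]
contact_force: [-0.2, -0.4, -0.3]
width: 0.0113
gripper_force: 43.1
```

Call:
send_rows --steps '[-1,0,0,-2,0,-1,0,0,-4,0,-1,0,0,-4,0,-1,-5,0,0,0,-1,-4,0,0,0,-1,0,0,0,0]'

```text
clock: 4.0
position: [0.647, -0.1124, 0.1493]
ee_rot: [0.003, 0.65, 0.76, -0.0]
contact_force: [-1.0, 0.4, -0.8]
width: 0.0113
gripper_force: 43.2
```

```bash
python3 - <<'E'
from h import *
c,K,T=cam("wrist"); np.savez("pics/w2.npz",K=K,T=T)
print(proj([.631,-.02,.036],K,T))
u,v=map(int,proj([.631,-.02,.036],K,T)[0]); u0=max(u-130,0); v0=max(v-90,0); print(u0,v0)
cv2.imwrite("pics/w2.png",cv2.resize(c[v0:v0+195,u0:u0+260,::-1],None,fx=3,fy=3,interpolation=cv2.INTER_CUBIC))
go([.4676,-.329,.15],-.116)
E
```

```text
[[318.58650524  86.64909726]]
188 0
pos [ 0.6461 -0.1096  0.1488] tooly 0.156 shift cm [-18.89 -21.05  -0.14] roll deg 15.6 (or ±180) q6 -0.43
```

View pics/w2.png

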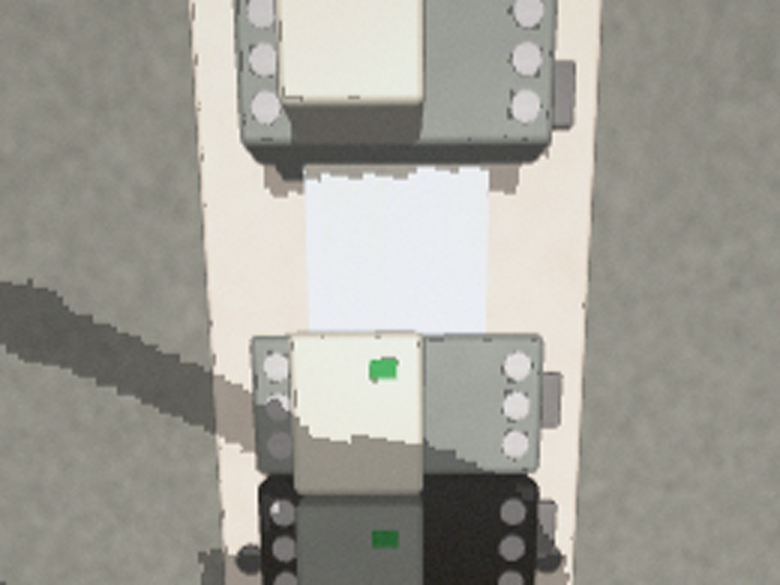

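The empty bay is visible (crop ×3, offset (188,0)). The flange edges run (305,170)–(309,332) and (489,170)–(486,332). The upper neighbour's top edge is at row 143, from x 243 to 549, and the lower one's at row 335, from 253 to 541.

```bash
python3 - <<'E'
from h import *
d=np.load("pics/w2.npz");K,T=d["K"],d["T"]
P=lambda l:(np.array(l,float)+.5)/3-.5+[188,0]
L=np.array([[-38,22,61],[38,22,61],[-38,-22,61],[38,-22,61]])*1e-3
print(fit([(K,T,L,P([[243,142],[549,144],[253,336],[541,334]]))],[.63,-.02,.16]))
for u,v in((305,175),(489,175),(309,325),(486,325)):print(ray(P([u,v]),K,T,.036).round(4))
E
```

```text
(array([ 0.6317908 , -0.01776958,  0.15680907]), np.float64(1.1514564926808601))
[ 0.6043 -0.0022  0.036 ]
[0.6534 0.0055 0.036 ]
[ 0.6102 -0.0404  0.036 ]
[ 0.6596 -0.0326  0.036 ]
```

Call:
send_rows --steps '[-1,-3.2,-3.5,0,0,-1,-3.2,-3.5,0,0,-1,-3.2,-3.5,0,0,-1,-3.1,-3.5,0,0,-1,-3.1,-3.5,0,0,-1,-3.1,-3.5,0,0,-1,0,0,4,7.8,-1,0,0,4,7.8,-1,0,0,3.8,0,-1,0,0,0,0]'

```text
clock: 5.05
position: [0.4672, -0.3249, 0.027]
ee_rot: [-0.003, 0.746, 0.666, 0.0]
contact_force: [-0.6, 0.4, -0.1]
width: 0.0114
gripper_force: 44.7
```

```bash
python3 - <<'E'
from h import *
go([.4676,-.329,.029],-.116)
E
```

```text
pos [ 0.4672 -0.3249  0.027 ] tooly -0.113 shift cm [-0.4   0.08 -0.2 ] roll deg 0.19 (or ±180) q6 -0.62
```

Call:
send_rows --steps '[0,0,0,0,0,0,0,0,0,0,0,0,0,0,0,0,0,0,-4,0,0,0,0,-5,0,0,0,0,-5,0,0,0,0,-1.5,0]'

```text
clock: 5.75
position: [0.4709, -0.3291, 0.1924]
ee_rot: [0.006, 0.746, 0.666, 0.001]
contact_force: [0.7, -0.0, 0.6]
width: 0.043
gripper_force: 0.0
```

```bash
python3 - <<'E'
from h import *
c,K,T=cam("wrist"); cv2.imwrite("pics/tote.png",c[:,:,::-1])
m=cv2.inRange(cv2.cvtColor(c,cv2.COLOR_RGB2HSV),(18,120,80),(35,255,255)); v,u=np.nonzero(m)
print(len(u),ray((u.mean(),v.mean()),K,T,.02))
E
```

```text
1975 [ 0.46743229 -0.32493407  0.02      ]
```

Call:
send_rows --steps '[0,4.76,-0.43,0,0,0,4.76,-0.43,0,0,0,4.76,-0.43,0,0,0,4.76,-0.43,0,0,0,4.76,-0.43,0,0,0,4.76,-0.43,0,0,0,4.76,-0.43,0,0,0,4.76,-0.43,0,0,0,4.76,-0.43,0,0,0,4.76,-0.43,0,0,0,4.76,-0.43,0,0,0,4.76,-0.43,0,0]'

```text
clock: 7.0
position: [0.4804, 0.2481, 0.1849]
ee_rot: [0.0, 0.746, 0.666, -0.0]
contact_force: [0.7, -0.5, 0.1]
width: 0.0428
gripper_force: 0.0
```

Call:
send_rows --steps '[0.2,4.76,-0.43,0,0,0.2,4.76,-0.43,0,0,0.2,0,0,0,5.35,0.2,0,0,0,5.35,0.2,0,0,0,0,0.2,0,0,0,0]'

```text
clock: 7.6
position: [0.483, 0.3416, 0.1848]
ee_rot: [-0.0, 0.804, 0.595, -0.0]
contact_force: [0.0, -1.1, 0.2]
width: 0.0512
gripper_force: 0.0
```

```bash
python3 - <<'E'
from h import *
c,K,T=cam("wrist"); np.savez("pics/w3.npz",K=K,T=T)
u,v=map(int,proj([.483,.344,.06],K,T)[0]); u0=max(u-110,0); v0=max(v-90,0); print(u0,v0)
cv2.imwrite("pics/w3.png",cv2.resize(c[v0:v0+165,u0:u0+220,::-1],None,fx=3.5,fy=3.5,interpolation=cv2.INTER_CUBIC))
go([.483,.344,.15],-.30)
E
```

```text
210 100
pos [0.4832 0.3414 0.185 ] tooly -0.298 shift cm [ 0.24 -0.09  3.5 ] roll deg 0.11 (or ±180) q6 0.8
```

View pics/w3.png

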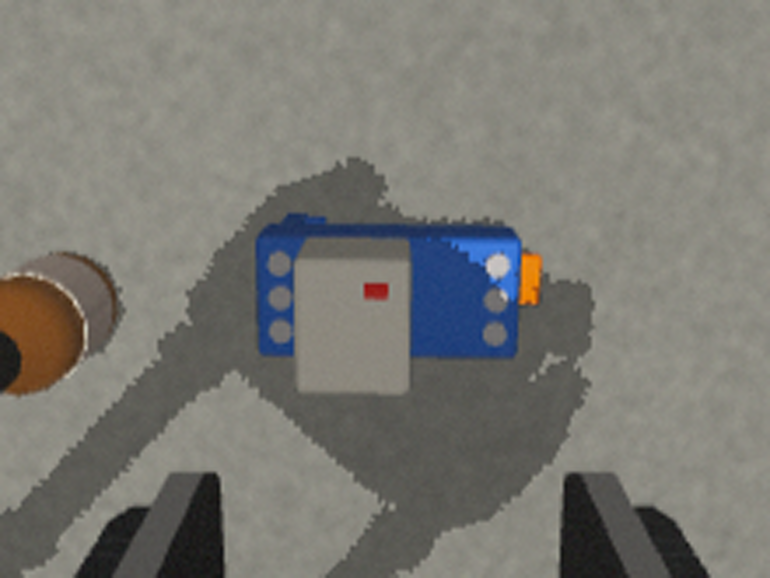

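The module is seen squarely (crop ×3.5, offset (210,100)). The head top spans (296–410, 258–393) and the block top (258–520, 238–357), with the clip to the right. The bottle is well left, at x < 120.

```bash
python3 - <<'E'
from h import *
d=np.load("pics/w3.npz");K,T=d["K"],d["T"]
P=lambda l:(np.array(l,float)+.5)/3.5-.5+[210,100]
L=lambda x0,x1,z:np.array([[x0,18,z],[x1,18,z],[x1,-18,z],[x0,-18,z]])*1e-3
p,e=fit([(K,T,L(-24,6,80),P([[296,258],[410,258],[410,393],[296,393]])),(K,T,L(-38,38,45),P([[258,238],[520,238],[517,357],[259,356]]))],[.483,.344,-.3]);print(p,e)
c,s=np.cos(p[2]),np.sin(p[2]); x=-.009
go([p[0]+c*x,p[1]+s*x,.062],p[2])
E
```

```text
[ 0.48372377  0.34656357 -0.30269253] 0.6789826375231317
pos [0.4832 0.3414 0.185 ] tooly -0.298 shift cm [ 0.51 -0.99 12.3 ] roll deg 0.26 (or ±180) q6 0.8
```

Call:
send_rows --steps '[0.2,0.5,-1.0,3,0.25,0.2,0,0,4,0,0.2,0,0,4,0,0.2,0,0,1.3,0,0.2,0,0,0,0,-1,0,0,0,0,-1,0,0,0,0,-1,0,0,0,0,-1,0,0,0,0,-1,0,0,0,0]' --newtons 25

```text
clock: 8.65
position: [0.4766, 0.3503, 0.0638]
ee_rot: [0.0, 0.806, 0.592, 0.002]
contact_force: [-0.7, 0.7, 6.4]
width: 0.0289
gripper_force: 29.7
```

```bash
python3 - <<'E'
from h import *
s=get_state();print(s["width"],s["gripper_force"],s["contact_force"])
go([.4751,.3493,.062],-.3027)
E
```

```text
0.028908923026911972 29.669754803180695 [-0.65317163  0.6740024   6.35475058]
pos [0.4766 0.3503 0.0638] tooly -0.304 shift cm [-0.14 -0.11  0.18] roll deg -0.06 (or ±180) q6 0.82
```

Call:
send_rows --steps '[-1,0,0,-2,0,-1,0,0,-4,0,-1,0,0,-4,0,-1,0,0,-3,0,-1,0,0,0,-6.6,-1,0,0,0,-6.6,-1,0,0,0,-6.6,-1,0,0,0,-6.5,-1,0,0,0,0]'

```text
clock: 9.55
position: [0.4749, 0.3492, 0.1917]
ee_rot: [-0.0, 0.65, 0.76, -0.001]
contact_force: [0.2, -0.1, -1.1]
width: 0.0296
gripper_force: 29.1
```

```bash
cat >> h.py <<'E'
BAY=np.array([.6319,-.0178,.036]);BYAW=.157
def bay(x,y,z):
    c,s=np.cos(BYAW),np.sin(BYAW); return BAY+np.array([c*x-s*y,s*x+c*y,z])
def inbay():
    s=get_state();d=s["position"]-BAY;c,sn=np.cos(BYAW),np.sin(BYAW)
    print("TCP in bay mm",np.round([1e3*(c*d[0]+sn*d[1]),1e3*(-sn*d[0]+c*d[1]),1e3*d[2]],1),"F",s["contact_force"].round(1),"M",s["moment"].round(2),"w",round(s["width"]*1e3,1),"g",round(s["gripper_force"],1),"t",s["clock"])
E
python3 - <<'E'
from h import *
inbay();go(bay(-.019,.0014,.155),BYAW)
E
```

```text
TCP in bay mm [-97.7 387.  155.7] F [ 0.2 -0.1 -1.1] M [0.02 0.02 0.02] w 29.6 g 29.1 t 9.55
pos [0.4749 0.3492 0.1917] tooly 0.155 shift cm [-38.55   7.94   0.08] roll deg -0.11 (or ±180) q6 0.36
```

Call:
send_rows --steps '[-1,-4.82,0.99,0,0,-1,-4.82,0.99,0,0,-1,-4.82,0.99,0,0,-1,-4.82,0.99,0,0,-1,-4.82,0.99,0,0,-1,-4.82,0.99,0,0,-1,-4.82,0.99,0,0,-1,-4.82,0.99,0,0,-1,0,0,2.5,0,-1,0,0,0,0,-1,0,0,0,0]' --newtons 20

```text
clock: 10.65
position: [0.6122, -0.0187, 0.1664]
ee_rot: [-0.001, 0.651, 0.759, -0.001]
contact_force: [0.0, -0.0, -1.0]
width: 0.0297
gripper_force: 28.6
```

```bash
python3 - <<'E'
from h import *
inbay(); c,K,T=cam("wrist"); np.savez("pics/w4.npz",K=K,T=T)
cv2.imwrite("pics/w4.png",cv2.resize(c[130:325,190:450,::-1],None,fx=3,fy=3,interpolation=cv2.INTER_CUBIC))
E
```

```text
TCP in bay mm [-19.6   2.2 130.4] F [ 0. -0. -1.] M [-0.06  0.01  0.01] w 29.7 g 28.6 t 10.65
```

View pics/w4.png

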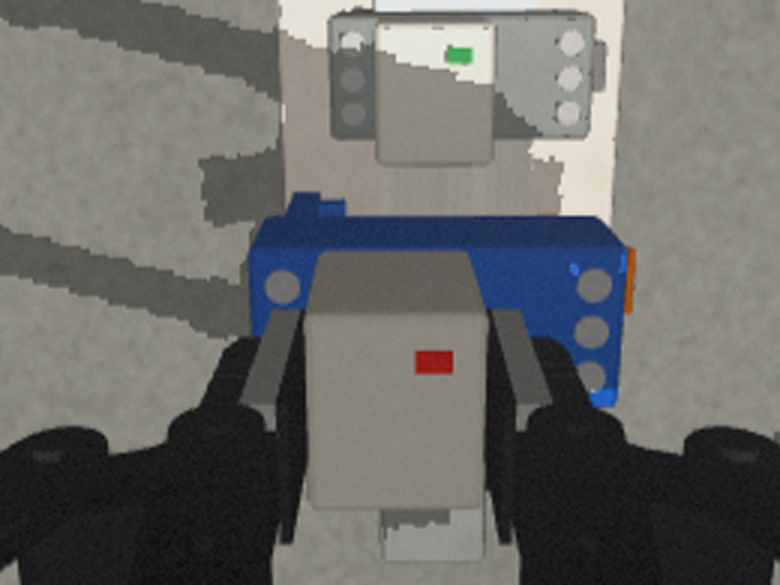

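The module hangs level in the grip, with its head top at (305–487, 314–508) and its block front edge at (250–625, 248). The upper neighbour is visible behind it, at (330–590, 12–138).

```bash
python3 - <<'E'
from h import *
d=np.load("pics/w4.npz");K,T=d["K"],d["T"]
P=lambda l:(np.array(l,float)+.5)/3-.5+[190,130]
o=36+130.4-43.8
L=np.array([[-24,18,o+60],[6,18,o+60],[6,-18,o+60],[-24,-18,o+60],[-38,18,o+25],[38,18,o+25]])*1e-3
p,e=fit([(K,T,L,P([[305,314],[487,312],[484,508],[308,508],[250,248],[625,248]]))],[.62,-.02,.16]);print(p,e)
c,s=np.cos(BYAW),np.sin(BYAW);dd=p[:2]-BAY[:2];print("module in bay mm",1e3*(c*dd[0]+s*dd[1]),1e3*(-s*dd[0]+c*dd[1]),"dyaw",p[2]-BYAW)
# upper neighbour check: block top y edges 22..58
L=np.array([[-38,22,61],[38,22,61],[-38,58,61],[38,58,61]])*1e-3
p,e=fit([(K,T,L,P([[331,138],[588,138],[329,14],[596,14]]))],[.62,-.02,.16]);print("bay",p,e)
E
```

```text
[ 0.62183274 -0.01863271  0.15670871] 1.5122529916456249
module in bay mm -10.073643299317546 0.7516022344848438 dyaw -0.0002912940124560337
bay [ 0.63123587 -0.01735836  0.15330769] 0.5665764821512506
```

Call:
send_rows --steps '[-1,0,0,2,0,-1,0,0,2,0,-1,0,0,1.5,0,-1,0,0,0.5,0,-1,0,0,0,0]'

```text
clock: 11.2
position: [0.6131, -0.0181, 0.1074]
ee_rot: [-0.0, 0.65, 0.76, 0.0]
contact_force: [0.7, -0.4, -1.2]
width: 0.0294
gripper_force: 28.5
```

Call:
send_rows --steps '[-1,0,0,0.3,0,-1,0,0,0.2,0,-1,0,0,0,0]'

```text
clock: 11.5
position: [0.6135, -0.0191, 0.1026]
ee_rot: [0.0, 0.65, 0.76, 0.0]
contact_force: [-0.3, -0.2, -2.0]
width: 0.0296
gripper_force: 28.6
```

Call:
send_rows --steps '[-1,0,0,0.15,0,-1,0,0,0.15,0,-1,0,0,0,0]'

```text
clock: 11.8
position: [0.6135, -0.0194, 0.1]
ee_rot: [0.0, 0.65, 0.76, 0.0]
contact_force: [-1.1, -0.0, 2.5]
width: 0.0291
gripper_force: 29.0
```

```bash
python3 - <<'E'
from h import *
inbay()
E
```

```text
TCP in bay mm [-18.4   1.3  64. ] F [-1.1 -0.   2.5] M [ 0.02  0.12 -0.02] w 29.1 g 29.0 t 11.8
```

Call:
send_rows --steps '[-1,0,-0.3,0.2,0,-1,0,-0.3,0.2,0,-1,0,0,0,0]'

```text
clock: 12.1
position: [0.6113, -0.0201, 0.0982]
ee_rot: [0.004, 0.65, 0.76, 0.003]
contact_force: [2.7, 0.9, 8.7]
width: 0.0292
gripper_force: 29.8
```

```bash
python3 - <<'E'
from h import *
inbay()
E
```

```text
TCP in bay mm [-20.7   1.   62.2] F [2.7 0.9 8.7] M [ 0.35 -0.7   0.02] w 29.2 g 29.8 t 12.1
```

Call:
send_rows --steps '[-1,0,-0.3,0.2,0,-1,0,-0.3,0.2,0,-1,0,0,0,0]'

```text
clock: 12.4
position: [0.6077, -0.021, 0.0964]
ee_rot: [0.006, 0.65, 0.76, 0.005]
contact_force: [1.6, 1.8, 15.5]
width: 0.0297
gripper_force: 34.4
```

```bash
python3 - <<'E'
from h import *
inbay(); c,K,T=cam("wrist"); c2,_,_=cam("scene")
a=cv2.resize(c[110:370,190:450,::-1],(400,400),interpolation=cv2.INTER_CUBIC)
b=cv2.resize(c2[200:270,270:340,::-1],(400,400),interpolation=cv2.INTER_CUBIC)
cv2.imwrite("pics/w5.png",np.hstack([a,b]))
E
```

```text
TCP in bay mm [-24.4   0.6  60.4] F [ 1.6  1.8 15.5] M [ 0.56 -1.15  0.1 ] w 29.7 g 34.4 t 12.4
```

View pics/w5.png

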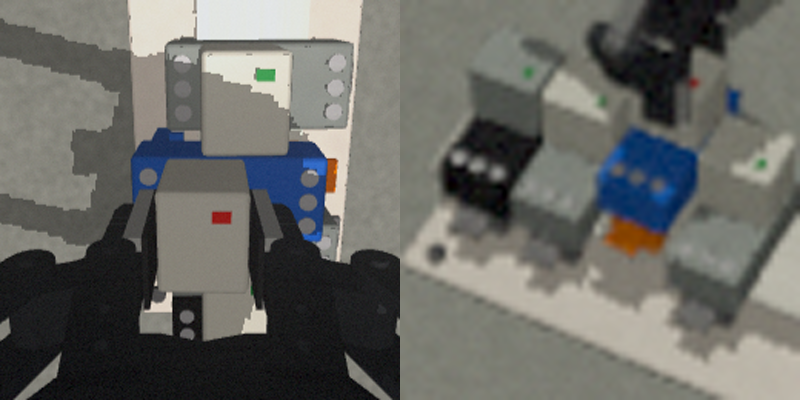

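Left panel: the block's front edge now slopes, its clip end at (325,158) nearer the camera than its hook end at (133,150). The module is therefore turning in the grip about its clip foot. I continue along that arc.

Call:
send_rows --steps '[-1,0,-0.3,0.22,0,-1,0,-0.3,0.22,0,-1,0,0,0,0]'

```text
clock: 12.8
position: [0.6031, -0.0221, 0.0936]
ee_rot: [0.008, 0.65, 0.76, 0.006]
contact_force: [1.0, 1.9, 21.9]
width: 0.0295
gripper_force: 47.9
```

```bash
cat >> h.py <<'E'
def blobs():
    c,K,T=cam("wrist"); h=cv2.cvtColor(c,cv2.COLOR_RGB2HSV)
    for n,lo,hi in(("orange",(5,150,80),(17,255,255)),("blue",(105,120,40),(125,255,255)),("red",(0,150,60),(4,255,255))):
        m=cv2.inRange(h,lo,hi); k,lab,st,ce=cv2.connectedComponentsWithStats(m)
        if k>1:
            i=1+np.argmax(st[1:,4]); print(n,st[i],ce[i].round(1))
            if n=="blue":
                M=lab==i
                print("  top row by col",[(int(x),int(np.argmax(M[:,x]))) for x in range(st[i][0]+2,st[i][0]+st[i][2],14)])
E
python3 - <<'E'
from h import *
inbay(); blobs()
E
```

```text
TCP in bay mm [-29.1   0.3  57.6] F [ 1.   1.9 21.9] M [ 0.6  -1.34  0.12] w 29.5 g 47.9 t 12.8
orange [405 214  11  22 222] [410.  224.6]
blue [ 341  203   65   66 1774] [381.3 229.5]
  top row by col [(343, 213), (357, 213), (371, 212), (385, 212), (399, 206)]
red [327 248  13   8  95] [332.7 251.8]
```

Call:
send_rows --steps '[-0.27,0,0,0,0,-0.26,0,0,0,0,-0.26,0,0,0,0]'

```text
clock: 13.15
position: [0.5997, -0.0224, 0.09]
ee_rot: [0.004, 0.65, 0.76, 0.003]
contact_force: [0.4, 0.3, 10.3]
width: 0.0319
gripper_force: 15.9
```

```bash
python3 - <<'E'
from h import *
inbay(); blobs()
E
```

```text
TCP in bay mm [-32.5   0.5  54. ] F [ 0.4  0.3 10.3] M [ 0.13 -0.8  -0.01] w 31.9 g 15.9 t 13.15
orange [410 217  13  23 253] [415.8 227.7]
blue [ 354  205   57   68 1779] [386.3 232.1]
  top row by col [(356, 215), (370, 215), (384, 215), (398, 205)]
red [325 249  13   8  95] [330.9 252.8]
```

Call:
send_rows --steps '[-0.25,0,-0.2,0.17,0,-0.24,0,-0.2,0.17,0,-0.23,0,0,0,0,-0.23,0,0,0,0]'

```text
clock: 13.6
position: [0.5953, -0.023, 0.086]
ee_rot: [0.004, 0.65, 0.76, 0.003]
contact_force: [1.1, 0.7, 8.0]
width: 0.0327
gripper_force: 13.0
```

```bash
python3 - <<'E'
from h import *
inbay(); blobs()
E
```

```text
TCP in bay mm [-37.    0.6  50. ] F [1.1 0.7 8. ] M [ 0.13 -0.75  0.03] w 32.7 g 13.0 t 13.6
orange [413 219  18  24 360] [421.6 230.5]
blue [ 356  208   59   68 1702] [389.5 235.8]
  top row by col [(358, 218), (372, 218), (386, 218), (400, 218), (414, 221)]
red [323 250  13   9  96] [329.  253.9]
```

Call:
send_rows --steps '[-0.22,0,-0.15,0.13,0,-0.22,0,-0.1,0.08,0,-0.22,0,0,0,0,-0.22,0,0,0,0]'

```text
clock: 14.05
position: [0.5928, -0.0234, 0.0839]
ee_rot: [0.004, 0.65, 0.76, 0.003]
contact_force: [1.4, 0.3, 7.9]
width: 0.0332
gripper_force: 15.5
```

```bash
python3 - <<'E'
from h import *
inbay(); blobs()
c,K,T=cam("wrist");np.savez("pics/w6.npz",K=K,T=T); c2,_,_=cam("scene")
a=cv2.resize(c[180:340,250:450,::-1],(500,400),interpolation=cv2.INTER_CUBIC)
b=cv2.resize(c2[200:270,285:340,::-1],(300,400),interpolation=cv2.INTER_CUBIC)
cv2.imwrite("pics/w6.png",np.hstack([a,b]))
E
```

```text
TCP in bay mm [-39.4   0.6  47.9] F [1.4 0.3 7.9] M [ 0.13 -0.68  0.04] w 33.2 g 15.5 t 14.05
orange [415 220  20  25 429] [424.6 231.9]
blue [ 357  214   59   64 1654] [391.1 237.9]
  top row by col [(359, 220), (373, 219), (387, 220), (401, 219), (415, 218)]
red [322 250  13   9  96] [328.1 254.1]
```

View pics/w6.png

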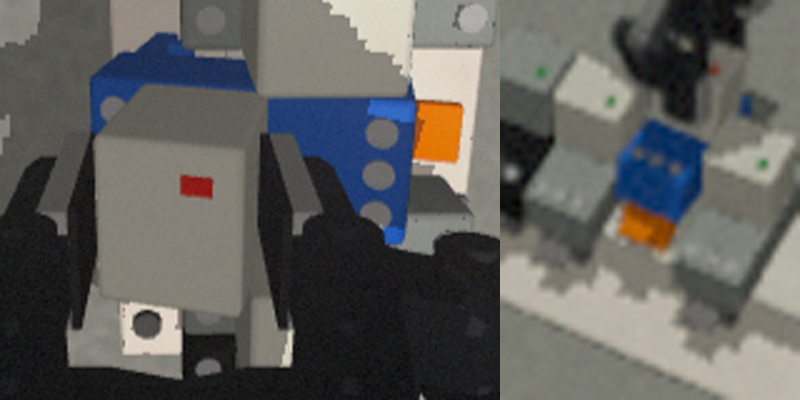

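The wrist panel shows the module clearly tilted, clip end up. Head-top corners are at (97,134), (260,152), (247,315) and (98,293), and block corners at (413,100), (403,243) and (92,77).

```bash
cat >> h.py <<'E'
def fit3(K,T,L,px):
    L=np.array(L)*1e-3; px=np.array(px,float)
    def W(p):
        c,s=np.cos(p[3]),np.sin(p[3]); x=p[0]+c*L[:,0]-s*L[:,2]; z=p[2]+s*L[:,0]+c*L[:,2]
        return np.array([bay(a,p[1]+b,d) for a,b,d in zip(x,L[:,1],z)])
    r=least_squares(lambda p:(proj(W(p),K,T)-px).ravel(),[-.017,0,.01,.3],x_scale=[.01,.01,.01,.1],loss="soft_l1")
    print("x,y,z mm",(r.x[:3]*1e3).round(1),"tilt",r.x[3].round(3)); print((proj(W(r.x),K,T)-px).round(1).tolist())
E
python3 - <<'E'
from h import *
d=np.load("pics/w6.npz")
P=lambda l:(np.array(l,float)+.5)/2.5-.5+[250,180]
fit3(d["K"],d["T"],[[-24,18,60],[6,18,60],[6,-18,60],[-24,-18,60],[38,18,25],[38,-18,25],[-38,18,25]],P([[97,134],[260,152],[247,315],[98,293],[413,100],[403,243],[92,77]]))
E
```

```text
x,y,z mm [-17.3  -2.8   6.1] tilt 0.238
[[0.5, 0.5], [-3.7, -1.2], [-0.3, 0.1], [2.3, 0.8], [0.8, -0.2], [-0.5, 0.1], [-0.2, -0.3]]
```

```bash
python3 - <<'E'
from h import *
d=np.load("pics/w6.npz");K,T=d["K"],d["T"]
P=lambda l:(np.array(l,float)+.5)/2.5-.5+[250,180]
L=np.array([[-24,18,60],[6,18,60],[6,-18,60],[-24,-18,60],[38,18,25],[38,-18,25],[-38,18,25]])*1e-3
px=P([[97,134],[260,152],[247,315],[98,293],[413,100],[403,243],[92,77]])
def W(p):
    c,s=np.cos(p[2]),np.sin(p[2]); z0=.020*c-.0255*s
    return np.array([bay(p[0]+c*a-s*e,p[1]+b,z0+s*a+c*e) for a,b,e in L])
def f(p):
    T2=T.copy();T2[:3,3]+=p[3:6]
    return np.r_[(proj(W(p),K,T2)-px).ravel(),np.array(p[3:6])/.002]
r=least_squares(f,[-.017,0,.3,0,0,0],loss="soft_l1",x_scale=[.01,.01,.1,.01,.01,.01])
print(r.x.round(4),r.fun.round(1))
E
```

```text
[-0.0173 -0.0025  0.2397  0.      0.      0.0067] [ 0.2  0.4 -3.7 -1.2 -0.3  0.3  2.1  0.9  1.1 -0.3 -0.2  0.3 -0.3 -0.5
  0.   0.   3.3]
```

```bash
python3 - <<'E'
from h import *
d=np.load("pics/w4.npz")
P=lambda l:(np.array(l,float)+.5)/3-.5+[190,130]
print("w4 (true tilt 0, z 86)")
fit3(d["K"],d["T"],[[-24,18,60],[6,18,60],[6,-18,60],[-24,-18,60],[-38,18,25],[38,18,25]],P([[305,314],[487,312],[484,508],[308,508],[250,248],[625,248]]))
d=np.load("pics/w6.npz");K,T=d["K"],d["T"]
for th in(.24,.3,.36):
  c,s=np.cos(th),np.sin(th);z0=.020*c-.0255*s
  # TCP at module (-9,44.3) -> x0
  x0=-.0394+.009*c+.0443*s
  L=np.array([[-24,18,60],[6,18,60],[6,-18,60],[-24,-18,60],[38,18,25],[38,-18,25],[-38,18,25],[-24,18,25],[6,18,25]])*1e-3
  W=np.array([bay(x0+c*a-s*e,b,z0+s*a+c*e) for a,b,e in L])
  print(th,round(x0*1e3,1),((proj(W,K,T)-[250,180]+.5)*2.5-.5).round(0).astype(int).tolist())
E
```

```text
w4 (true tilt 0, z 86)
x,y,z mm [-10.7  -1.5  81.8] tilt -0.013
[[-0.6, 0.4], [0.2, 0.6], [-0.5, -0.5], [0.6, -0.0], [-0.1, 0.0], [0.4, -0.8]]
0.24 -20.1 [[78, 136], [239, 151], [235, 327], [85, 305], [414, 99], [400, 250], [76, 75], [133, 79], [263, 88]]
0.3 -17.7 [[77, 128], [231, 146], [228, 319], [84, 292], [415, 99], [401, 250], [85, 69], [139, 74], [266, 85]]
0.36 -15.4 [[77, 120], [223, 140], [221, 310], [84, 280], [416, 99], [402, 249], [93, 63], [146, 69], [268, 83]]
```

By the picture the tilt is only about 0.25, because the head slid up a little in the pads. I loosen the pads slightly more and continue the arc.

Call:
send_rows --steps '[-0.19,0,-0.2,0.05,0,-0.18,0,-0.2,0.1,0,-0.18,0,-0.2,0.1,0,-0.18,0,0,0,0,-0.18,0,0,0,0]'

```text
clock: 14.7
position: [0.584, -0.0242, 0.0794]
ee_rot: [0.001, 0.65, 0.76, 0.001]
contact_force: [0.3, 0.3, 6.4]
width: 0.0355
gripper_force: 11.6
```

```bash
python3 - <<'E'
from h import *
inbay(); blobs()
E
```

```text
TCP in bay mm [-48.3   1.2  43.4] F [0.3 0.3 6.4] M [ 0.06 -0.64 -0.02] w 35.5 g 11.6 t 14.7
orange [420 224  26  26 574] [432.3 236.3]
blue [ 293  194  129   87 2692] [368.7 228.3]
  top row by col [(295, 208), (309, 201), (323, 194), (337, 198), (351, 205), (365, 209), (379, 224), (393, 224), (407, 224), (421, 224)]
red [319 248  12  10  87] [324.5 252.5]
```

```bash
cat >> h.py <<'E'
def tilt(led,edge,T,K,dy=-.0015,dz=-.0042,foot=True):
    "x0,theta from LED pixel (col,row) and the block's right edge column; clip foot on the flange"
    L=np.array([[-3,9.2,60],[38,10,25]])*1e-3
    def f(p):
        c,s=np.cos(p[1]),np.sin(p[1]); z0=.020*c-.0255*s if foot else p[2]
        W=np.array([bay(p[0]+c*a-s*e,b+dy,z0+dz+s*a+c*e) for a,b,e in L]); q=proj(W,K,T)
        return [q[0,0]-led[0],q[1,0]-edge]
    r=least_squares(f,[-.017,.3],x_scale=[.01,.1]); print("x0 mm",(r.x[0]*1e3).round(1),"tilt",r.x[1].round(3))
E
python3 - <<'E'
from h import *
d=np.load("pics/w6.npz");tilt((328.1,254.1),415.5,d["T"],d["K"])
c,K,T=cam("wrist");tilt((324.5,252.5),421.5,T,K)
np.savez("pics/w7.npz",c=c,K=K,T=T)
h=cv2.cvtColor(c,cv2.COLOR_RGB2GRAY)[180:340,250:450]
# straight lines for hands-off corner reading
l=cv2.createLineSegmentDetector().detect(h)[0][:,0]+np.array([250,180,250,180])
for s in l[np.hypot(l[:,2]-l[:,0],l[:,3]-l[:,1])>22]:print(s.round(0).astype(int).tolist(),end=" ")
E
```

```text
x0 mm -16.5 tilt 0.276
x0 mm -15.9 tilt 0.478
[374, 223, 444, 223] [294, 327, 317, 329] [288, 275, 280, 311] [293, 208, 324, 193] [286, 232, 288, 276] [340, 202, 364, 206] [354, 269, 355, 234] [365, 250, 370, 273] [275, 262, 284, 235] [381, 264, 369, 233] [448, 269, 419, 270] [360, 217, 311, 211] [374, 181, 373, 218] [342, 238, 288, 231] [342, 302, 344, 239]
```

```bash
python3 - <<'E'
from h import *
d=np.load("pics/w7.npz");K,T=d["K"],d["T"]
fit3(K,T,[[-24,18,60],[6,18,60],[-24,18,25],[6,18,25],[6,-18,60],[38,18,25]],[[286.5,231],[344,238.5],[311,211],[360,217],[342,302],[421.5,223.5]])
cv2.imwrite("pics/w7.png",cv2.resize(d["c"][170:330,250:450,::-1],None,fx=4,fy=3.75,interpolation=cv2.INTER_CUBIC)[:, :800])
E
```

```text
x,y,z mm [-21.9  -2.7   1.3] tilt 0.356
[[0.1, -0.1], [-0.4, 0.6], [1.5, -0.3], [0.3, -0.8], [0.3, 2.9], [-3.5, -0.7]]
```

Call:
send_rows --steps '[-0.18,0,0.3,0,0,-0.18,0,0.3,0,0,-0.18,0,0,0,0]'

```text
clock: 15.1
position: [0.5873, -0.0234, 0.0797]
ee_rot: [-0.001, 0.65, 0.76, -0.001]
contact_force: [-5.3, -0.5, 12.1]
width: 0.0353
gripper_force: 17.1
```

```bash
cat >> h.py <<'E'
def lines():
    inbay(); blobs(); c,K,T=cam("wrist"); g=cv2.cvtColor(c,cv2.COLOR_RGB2GRAY)[180:340,250:450]
    l=cv2.createLineSegmentDetector().detect(g)[0][:,0]+np.array([250,180,250,180])
    for s in l[np.hypot(l[:,2]-l[:,0],l[:,3]-l[:,1])>22]:print(s.round(0).astype(int).tolist(),end=" ")
E
python3 -c "
from h import *
inbay();blobs()"
```

```text
TCP in bay mm [-44.9   1.4  43.7] F [-5.3 -0.5 12.1] M [-0.14  0.32 -0.05] w 35.3 g 17.1 t 15.1
orange [421 224  19  26 422] [429.8 236.8]
blue [ 293  194  129   87 2562] [370.5 230. ]
  top row by col [(295, 209), (309, 201), (323, 195), (337, 204), (351, 205), (365, 223), (379, 224), (393, 224), (407, 224), (421, 224)]
red [319 249  12   9  89] [324.6 252.8]
```

Call:
send_rows --steps '[-0.18,0,0.25,0,0,-0.18,0,0.25,0,0,-0.18,0,0,0,0]'

```text
clock: 15.45
position: [0.5911, -0.0226, 0.0796]
ee_rot: [-0.002, 0.65, 0.76, -0.002]
contact_force: [-6.0, 0.0, 12.0]
width: 0.035
gripper_force: 18.0
```

```bash
python3 -c "
from h import *
lines()"
```

```text
TCP in bay mm [-41.1   1.6  43.6] F [-6.  0. 12.] M [-0.19  0.56 -0.05] w 35.0 g 18.0 t 15.45
orange [421 224  19  27 424] [430.  237.2]
blue [ 361  213   62   68 1596] [397.9 242.5]
  top row by col [(363, 225), (377, 225), (391, 225), (405, 225), (419, 221)]
red [319 249  12   9  90] [324.5 253. ]
[325, 329, 323, 303] [291, 326, 321, 329] [287, 281, 280, 310] [447, 203, 421, 203] [363, 312, 353, 264] [440, 226, 437, 249] [286, 232, 287, 281] [354, 266, 355, 234] [442, 261, 448, 206] [419, 204, 422, 180] [359, 224, 416, 223] [359, 234, 368, 262] [442, 270, 419, 271] [381, 263, 369, 233] [297, 181, 297, 203] [327, 203, 351, 204] [353, 217, 309, 211] [357, 181, 357, 222] [342, 239, 287, 231] [384, 245, 394, 265] [342, 294, 343, 241]
```

Call:
send_rows --steps '[-0.18,0,0.25,0,0,-0.18,0,0.25,0,0,-0.18,0,0,0,0]'

```text
clock: 15.85
position: [0.5966, -0.0217, 0.0795]
ee_rot: [-0.001, 0.65, 0.76, -0.002]
contact_force: [-5.2, -0.7, 11.5]
width: 0.035
gripper_force: 18.1
```

```bash
python3 -c "
from h import *
inbay();blobs()"
```

```text
TCP in bay mm [-35.5   1.7  43.5] F [-5.2 -0.7 11.5] M [-0.05  0.43 -0.03] w 35.0 g 18.1 t 15.85
orange [421 224  19  27 417] [430.1 237. ]
blue [ 361  211   63   70 1753] [399.2 240.4]
  top row by col [(363, 225), (377, 225), (391, 225), (405, 225), (419, 212)]
red [319 249  12   9  90] [324.6 253. ]
```

Call:
send_rows --steps '[-0.18,0,0.2,0,0,-0.18,0,0.2,0,0,-0.18,0,0,0,0]'

```text
clock: 16.2
position: [0.6019, -0.0209, 0.0788]
ee_rot: [-0.001, 0.65, 0.76, -0.001]
contact_force: [-1.0, 0.5, 6.3]
width: 0.035
gripper_force: 12.6
```

```bash
python3 -c "
from h import *
lines()"
```

```text
TCP in bay mm [-30.1   1.7  42.8] F [-1.   0.5  6.3] M [0.03 0.22 0.03] w 35.0 g 12.6 t 16.2
orange [420 223  19  27 417] [429.1 236. ]
blue [ 360  210   62   71 1852] [398.8 238.2]
  top row by col [(362, 225), (376, 225), (390, 225), (404, 210), (418, 212)]
red [319 249  12   9  88] [324.5 253. ]
[309, 328, 308, 306] [276, 326, 308, 327] [286, 284, 280, 311] [433, 203, 406, 203] [332, 328, 367, 325] [363, 312, 353, 267] [286, 233, 288, 292] [287, 302, 289, 324] [354, 267, 355, 233] [360, 234, 370, 272] [336, 224, 393, 224] [282, 181, 284, 231] [275, 262, 283, 234] [381, 263, 368, 234] [334, 181, 333, 222] [308, 203, 331, 203] [309, 299, 339, 305] [342, 306, 344, 241] [359, 307, 337, 307] [342, 239, 289, 231]
```

Call:
send_rows --steps '[-0.18,0,0.2,0,0,-0.18,0,0.2,0,0,-0.18,0,0,0,0]'

```text
clock: 16.6
position: [0.603, -0.0206, 0.0788]
ee_rot: [-0.003, 0.65, 0.76, -0.003]
contact_force: [-6.9, -0.6, 12.0]
width: 0.035
gripper_force: 10.9
```

```bash
python3 -c "
from h import *
inbay();blobs()"
```

```text
TCP in bay mm [-29.    1.8  42.8] F [-6.9 -0.6 12. ] M [-0.26  1.23  0.01] w 35.0 g 10.9 t 16.6
orange [419 223  20  27 429] [428.6 235.8]
blue [ 360  209   61   72 1819] [398.6 237.9]
  top row by col [(362, 226), (376, 226), (390, 226), (404, 210), (418, 212)]
red [319 249  13   9  91] [324.5 253.1]
```

Call:
send_rows --steps '[-0.18,0,0.2,0,0,-0.18,0,0.1,0,0,-0.18,0,0,0,0]'

```text
clock: 16.95
position: [0.6072, -0.0199, 0.0786]
ee_rot: [-0.002, 0.65, 0.76, -0.002]
contact_force: [-3.4, -0.8, 7.9]
width: 0.0348
gripper_force: 4.6
```

```bash
python3 -c "
from h import *
lines()"
```

```text
TCP in bay mm [-24.7   1.8  42.6] F [-3.4 -0.8  7.9] M [-0.12  0.63  0.01] w 34.8 g 4.6 t 16.95
orange [417 222  17  26 355] [425.4 234.4]
blue [ 359  208   60   73 1871] [396.7 235.7]
  top row by col [(361, 226), (375, 226), (389, 208), (403, 210), (417, 212)]
red [320 250  13   9  97] [325.9 254.2]
[288, 274, 280, 313] [301, 327, 300, 299] [387, 207, 417, 209] [277, 326, 299, 327] [323, 331, 357, 325] [427, 204, 387, 204] [363, 312, 353, 267] [286, 234, 287, 273] [426, 219, 431, 181] [422, 278, 424, 247] [353, 267, 355, 234] [385, 223, 386, 181] [364, 248, 370, 273] [322, 181, 322, 222] [326, 224, 382, 225] [276, 181, 278, 231] [275, 262, 283, 234] [381, 264, 369, 233] [300, 300, 341, 306] [344, 306, 345, 241] [344, 240, 289, 233] [359, 307, 324, 308]
```

```bash
python3 - <<'E'
from h import *
c,K,T=cam("wrist"); np.savez("pics/w8.npz",c=c,K=K,T=T)
fit3(K,T,[[-24,18,60],[6,18,60],[6,-18,60],[38,10,25],[38,-18,25]],[[286.5,232.5],[344.5,240],[344.5,306],[418.5,230],[417,280]])
c2,K2,T2=cam("scene")
a=cv2.resize(c[150:350,250:450,::-1],(400,400),interpolation=cv2.INTER_CUBIC)
b=cv2.resize(c2[205:265,290:350,::-1],(400,400),interpolation=cv2.INTER_CUBIC)
cv2.imwrite("pics/w8.png",np.hstack([a,b]))
E
```

```text
x,y,z mm [ 0.1 -0.2  3.7] tilt 0.312
[[-0.2, -1.6], [1.7, -1.4], [0.1, 0.4], [-0.1, 4.9], [-2.9, 0.6]]
```

Everything fits the hooked state: module x≈0, tilt ≈0.3, seat low. I let go and lift.

Call:
send_rows --steps '[-0.1,0,0,0,0,0,0,0,0,0,0.1,0,0,0,0,0.1,0,0,-1,0,0.1,0,0,-3,0,0.1,0,0,-4,0,0.1,-4,0,-1,0,0.1,-4,0,0,0,-1,0,0,0,0,-1,0,0,0,0]'

```text
clock: 18.15
position: [0.6221, -0.0994, 0.169]
ee_rot: [-0.0, 0.651, 0.759, 0.0]
contact_force: [0.0, -0.5, -0.5]
width: 0.0184
gripper_force: 0.0
```

```bash
python3 - <<'E'
from h import *
inbay(); blobs(); c,K,T=cam("wrist"); np.savez("pics/w9.npz",c=c,K=K,T=T)
c2,K2,T2=cam("scene")
u,v=map(int,proj(bay(0,0,.03),K,T)[0]); u0,v0=max(u-70,0),max(v-70,0); print(u0,v0)
a=cv2.resize(c[v0:v0+140,u0:u0+140,::-1],(400,400),interpolation=cv2.INTER_CUBIC)
b=cv2.resize(c2[205:265,290:350,::-1],(400,400),interpolation=cv2.INTER_CUBIC)
cv2.imwrite("pics/w9.png",np.hstack([a,b]))
E
```

```text
TCP in bay mm [-22.4 -79.1 133. ] F [ 0.  -0.5 -0.5] M [0.03 0.01 0.04] w 18.4 g 0.0 t 18.15
orange [388  98  13  19 230] [393.9 106.9]
blue [ 344   82   45   47 1768] [364.7 105. ]
  top row by col [(346, 83), (360, 83), (374, 82), (388, 86)]
red [   0  272   70  128 4855] [ 25.8 331.6]
278 36
```

View pics/w9.png

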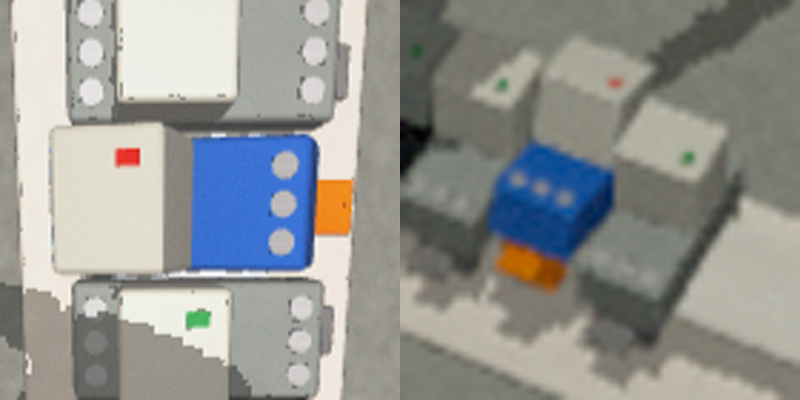

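The module stands centred in the gap and tilted: head top at (50–165, 124–271), block's right edge at x≈316, orange tab at (335,207), clip end raised. I check the tilt numerically.

```bash
python3 - <<'E'
from h import *
d=np.load("pics/w9.npz");K,T=d["K"],d["T"]
P=lambda l:(np.array(l,float)+.5)/(400/140)-.5+[278,36]
fit3(K,T,[[-24,18,60],[6,18,60],[6,-18,60],[-24,-18,60],[6,18,25],[6,-18,25],[38,18,25],[38,-18,25]],P([[51,128],[165,123],[165,271],[53,272],[191,137],[191,270],[318,138],[315,268]]))
th=.29
for n,x0,z0 in(("x0 -2",-.002,.0115),):
    c,s=np.cos(th),np.sin(th);print("press point tilted, bay mm",1e3*(x0+c*.024-s*.025),1e3*(z0+s*.024+c*.025))
go(bay(.022,.0005,.075),BYAW)
E
```

```text
x,y,z mm [ 0.  -0.4  2. ] tilt 0.299
[[-0.2, -0.5], [0.3, -0.5], [-0.3, 1.2], [0.4, 0.4], [2.1, 0.2], [1.2, -0.3], [-1.7, -1.7], [-3.3, 0.8]]
press point tilted, bay mm 13.849047384683843 42.31895029033349
pos [ 0.6218 -0.0977  0.1685] tooly 0.156 shift cm [7.78 4.45 5.76] roll deg -0.06 (or ±180) q6 -0.42
```

Call:
send_rows --steps '[-1,3.9,2.3,0,0,-1,3.88,2.25,0,0,-1,0,0,3,0,-1,0,0,2.7,0,-1,0,0,2,0,-1,0,0,0,0]'

```text
clock: 18.9
position: [0.6522, -0.013, 0.0883]
ee_rot: [-0.003, 0.649, 0.76, -0.002]
contact_force: [-0.1, -0.0, -0.3]
width: -0.0002
gripper_force: 0.0
```

```bash
python3 -c "
from h import *
inbay()"
```

```text
TCP in bay mm [20.8  1.5 52.3] F [-0.1 -0.  -0.3] M [0.02 0.01 0.  ] w -0.2 g 0.0 t 18.9
```

Call:
send_rows --steps '[-1,0,0.1,0.4,0,-1,0,0,0.3,0,-1,0,0,0.3,0,-1,0,0,0.3,0,-1,0,0,0.3,0,-1,0,0,0.3,0,-1,0,0,0,0]'

```text
clock: 19.6
position: [0.6586, -0.0148, 0.0741]
ee_rot: [0.002, 0.65, 0.76, 0.002]
contact_force: [3.6, 1.1, 3.9]
width: -0.0003
gripper_force: 1.9
```

```bash
python3 -c "
from h import *
inbay()"
```

```text
TCP in bay mm [26.8 -1.2 38.1] F [3.6 1.1 3.9] M [ 0.13 -0.54  0.01] w -0.3 g 1.9 t 19.6
```

Call:
send_rows --steps '[-1,0,0,0.2,0,-1,0,0,0.2,0,-1,0,0,0.2,0,-1,0,0,0,0]'

```text
clock: 20.0
position: [0.6547, -0.0147, 0.0657]
ee_rot: [-0.001, 0.65, 0.76, -0.001]
contact_force: [-0.1, -1.2, -0.5]
width: 0.0003
gripper_force: 0.0
```

```bash
python3 -c "
from h import *
inbay()"
```

```text
TCP in bay mm [23.  -0.5 29.7] F [-0.1 -1.2 -0.5] M [-0.01  0.07  0.  ] w 0.3 g 0.0 t 20.0
```

Call:
send_rows --steps '[-1,0,0,0.2,0,-1,0,0,0.2,0,-1,0,0,0.2,0,-1,0,0,0,0]'

```text
clock: 20.4
position: [0.6559, -0.0147, 0.0611]
ee_rot: [-0.0, 0.65, 0.76, -0.0]
contact_force: [-0.6, 0.3, 3.6]
width: -0.0
gripper_force: 1.9
```

```bash
python3 -c "
from h import *
inbay();blobs()"
```

```text
TCP in bay mm [24.2 -0.7 25.1] F [-0.6  0.3  3.6] M [ 0.01  0.17 -0.05] w -0.0 g 1.9 t 20.4
orange [345 218  13  24 277] [351.2 229.3]
blue [ 280  209   66   60 1826] [309.8 225.7]
  top row by col [(282, 214), (296, 210), (310, 209), (324, 209), (338, 209)]
red [247 262  15   9 125] [253.6 266. ]
```

Call:
send_rows --steps '[-1,0,0,0.2,0,-1,0,0,0.15,0,-1,0,0,0,0,-1,0,0,0,0]'

```text
clock: 20.85
position: [0.6575, -0.0145, 0.0609]
ee_rot: [0.002, 0.65, 0.76, 0.001]
contact_force: [-2.9, 1.6, 17.1]
width: 0.0001
gripper_force: 8.6
```

Call:
send_rows --steps '[-1,0,0,-1,0,-1,0,0,-3,0,-1,0,0,-4,0,-1,0,0,-4,0,-1,-4,0,0,0,-1,-4,0,0,0,-1,0,0,0,0,-1,0,0,0,0]'

```text
clock: 21.65
position: [0.6682, -0.0944, 0.1765]
ee_rot: [-0.001, 0.651, 0.759, 0.0]
contact_force: [0.0, -0.4, -0.8]
width: -0.0
gripper_force: 0.0
```

```bash
python3 - <<'E'
from h import *
inbay(); blobs(); c,K,T=cam("wrist")
L=np.array([[-24,18,60],[6,18,60],[6,-18,60],[-24,-18,60],[38,18,25],[38,-18,25],[-3,9.2,60],[-38,18,25]])*1e-3
for dz in(0,-.004):print(proj(np.array([bay(a,b,e+dz) for a,b,e in L]),K,T).round(0).tolist())
g=cv2.cvtColor(c,cv2.COLOR_RGB2GRAY)[30:180,250:430]
l=cv2.createLineSegmentDetector().detect(g)[0][:,0]+np.array([250,30,250,30])
for s in l[np.hypot(l[:,2]-l[:,0],l[:,3]-l[:,1])>15]:print(s.round(0).astype(int).tolist(),end=" ")
E
```

```text
TCP in bay mm [ 23.9 -81.4 140.5] F [ 0.  -0.4 -0.8] M [ 0.   -0.01  0.  ] w -0.0 g 0.0 t 21.65
orange [337  98   9  17 137] [341.  105.9]
blue [ 299   83   38   43 1412] [316.3 103.8]
  top row by col [(301, 83), (315, 83), (329, 83)]
red [   0  279   39   98 1901] [ 14.  321.9]
[[254.0, 76.0], [296.0, 76.0], [297.0, 128.0], [257.0, 128.0], [338.0, 82.0], [337.0, 126.0], [284.0, 89.0], [247.0, 82.0]]
[[255.0, 77.0], [296.0, 77.0], [297.0, 127.0], [258.0, 128.0], [337.0, 82.0], [337.0, 126.0], [284.0, 90.0], [248.0, 83.0]]
[332, 80, 297, 80] [299, 84, 321, 83] [292, 78, 257, 78] [294, 67, 293, 31] [296, 127, 294, 81] [296, 130, 333, 130] [271, 137, 289, 141] [337, 86, 337, 116] [334, 127, 302, 127] [253, 169, 251, 134] [346, 141, 345, 157] [256, 93, 258, 127] [294, 133, 261, 133] [337, 158, 336, 178] [256, 69, 293, 69] [353, 158, 356, 31] [253, 129, 293, 128] [333, 124, 333, 87] [347, 52, 347, 68] [259, 136, 260, 153] [338, 31, 338, 48] [255, 46, 255, 66] [298, 31, 298, 74] [298, 76, 327, 75] [346, 99, 345, 115] [334, 67, 333, 48] [309, 144, 324, 146] [299, 178, 296, 156] [353, 178, 353, 163] [332, 132, 303, 132] [312, 171, 333, 170] [299, 86, 300, 124] [279, 178, 296, 178] [324, 86, 308, 86] [302, 124, 324, 124]
```

The picture edges match the seated pose: head columns 257 and 296, block edge 337. The clip tab lines up with the neighbours' tabs at column 346, the pressed height was 25.1 mm, and the cover was seen in the grey tote.

```bash
python3 -c "
from rig import sign_off
print(sign_off())"
```

```text
the job is handed in; nothing more can be done
None
```

The job is handed in at about 22 s of the 66 s allowed: the yellow cover is in the grey tote, the blue module is hooked, snapped in and measures flat on the rail, and I never touched the bystanders.

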